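Knock two cast counterweight bars out of their mould and store them by length

ROBOT

A 7-joint arm with a two-finger parallel gripper is mounted at the origin on the work surface. World frame = base frame: x ahead of the robot, y to its left, z up, the work surface at z = 0. Lengths are in m, angles in rad, forces in N, time in s.
With the tool pointing down it reaches from about 0.4 to 0.85 m from the base axis. Payload 6.9 kg.
Tool frame: the origin (TCP) lies at the centre of the arm's flange, where the gripper is bolted on; the fingertips stand 173 mm ahead of it and the grasp point (between the pads) lies 155 mm ahead of it; z points along the fingers, y is the line along which they close (so a half turn about z gives the same grasp; the last joint's range is limited). The gripper opens to 85 mm and grips with 20 to 120 N. Pads are 22 mm wide; open, the fingers measure 114 mm over their backs; the gripper's body (76 mm by 85 mm) begins 54 mm behind the grasp point. The pads swing forward as they close: fully open they stand 13 mm farther back than shut.
Start: joints at [1.284, 0.507, -0.238, 1.5, 0.126, 1.149, -0.155], TCP at [0.239, -0.578, 0.405] pointing down, gripper open.
Joint ranges: [-3.08, 3.08], [-0.24, 2.05], [-1.43, 1.35], [0, 2.5], [-1.52, 4.66], [0.17, 1.96], [-2.89, 2.89]. Speed limits (rad/s): [2.39, 2.39, 3.14, 3.14, 3.14, 3.14, 3.14].

INTERFACE

Orientations are given as a rotation vector (axis times angle).
In Python, from workcell import monitor, camera, get_calibration, close_job gives the robot as it stands.
- The arm moves only by the tool jog_arm, never from a script. Its argument "increments" is a list that holds one entry, the list of rows, each a list of 7 numbers: the shift along the tool's x, y, z in mm, then the turn, a rotation vector about the tool's x, y, z in rad, then the finger opening in mm, from 0 to 85.4. In form: [[[x, y, z, rx, ry, rz, claw], ...]]. A call has 1 to 10 rows; each row shifts and turns the commanded pose from where the row before left it, along the tool's axes as they then stand; what a row does not reach is not made up. A row lasts 1/10 s, in which the tool goes at most 50 mm and 8.59 degrees, less where a joint would pass 70% of its speed; a pose out of reach is approached as far as the arm can. A call is refused whole if a number of a shift passes 50 or a number of a turn 0.15, either way. A call with a gripper value outside its range is refused whole. The fingers move at their own pace and stop on an object; the grip force is fixed at half the most. Time passes only in rows, so rows that do not move let the fingers close. It gives the time, the measured TCP pose, the force, the opening and the grip force at its end, in the units of the state.
- monitor.read_state(): the state, without advancing time (a new reading comes with each control period).
- camera(name): name is "scene" or "top" or "wrist"; returns (picture, depth): 400x640x3 uint8, red, green, blue; 400x640 float32, m along the optical axis (not along the pixel's ray), 0 where there is no reading.
- get_calibration(name): a dict with "intrinsics" (3x3 intrinsics, pixels), "camera_from_world" (4x4, takes a point from world to camera coordinates); the wrist camera has in their place "hand_eye" (4x4, takes a point from camera to tool coordinates, whose origin is the TCP and whose axes are the flange's). Camera axes: x right, y up, looking along -z (the intrinsics and any distortion apply to the point x, -y, -z); pixel columns grow to the right and rows downward; lengths in m; the calibration is good to about 2 mm. A picture is of the moment at which its call begins: read the wrist's pose just before it. get_calibration takes no time and is no camera call.
- close_job(): hands the job in; it is judged then, once.
The state is a dict: "time": time; "joint_positions": joint angles; "joint_velocities": joint speeds; "tau": joint torques, N m; "tcp_pos": TCP position; "eef_rot": TCP orientation; "ft_force": force on the tool from outside, world axes, zero at the start; "wrist_torque": the same for the moment, N m; "width": finger opening in m; "grip_force": force on a finger pad.
Only numpy, scipy, OpenCV 4.12 (cv2) and the standard library are available. Lean on these libraries where they do the work, as an engineer would, in place of code of your own. Each camera call takes 0.05 s, during which the arm holds its last target. There are 200 camera calls.

TASK

Press the mould's knock-out rocker down to its stop, without forcing it, so that both cast centrifuge counterweight bars tip up out of their cavities. Then take each bar out and lay it flat and squarely on the row for its own length, right way up, in the free place between the stops. Leave the bars already stored and the hand-held reader as they are.

Things in the scene. Friction and masses are not known exactly. Their poses are not given: they have to be found in the camera images.
- mould: fixed aluminium mould block, 130 mm long (x) x 156 wide (y) x 34 high; origin: centre of its underside, -x side towards the robot. Two open cavities along x, 33 wide, 20 deep (floor at z = 14): the long bar's at y = +42.5 mm, the short bar's at y = -42.5. Both begin at x = -53 with an upright wall; the far (+x) ends slope outwards by 30 degrees. 1.5 mm play beside the bars.
- hinge (a point): middle of the hinge line (along the mould's y, 9 mm above the table, in the mould's -x face) of the steel knock-out rocker. Its paddle sticks out to -x; its two arms reach through slots under the bars and lift them about 20 mm from their -x ends. It is stiff, has no spring and stays where it is left.
- paddle (a point): middle of the paddle's top face, 38 mm from the hinge line. Paddle: 50 mm long from the hinge outwards, 56 wide (y), 5 thick. At the start it points 25 to 37 degrees above level (varies); pressed down (about 7 to 12 N here) it turns to its stop at 10 degrees below level, where this point is about 5 mm over the table. More than 50 N bends it.
- long_bar: loose cream cast resin bar, 90 mm long (x) x 30 wide (y) x 20 thick (z), 50 to 110 g, grippy; groove and two round marks on top. Origin: centre of its underside. It starts in the mould, top flush with the mould's top, axes parallel to the mould's; the rocker lifts its -x end. Rocker fully down: -x end up by 24 to 27 mm, bar tilted about 0.27 rad, standing on its far end, and stays so.
- short_bar: loose cream cast resin bar, 66 mm long (x) x 30 wide (y) x 20 thick (z), 50 to 110 g, grippy; groove and two round marks on top. Origin: centre of its underside. It starts in the mould, top flush with the mould's top, axes parallel to the mould's; the rocker lifts its -x end. Rocker fully down: -x end up by 24 to 27 mm, bar tilted about 0.41 rad, standing on its far end, and stays so.
- long_row: fixed grey storage row for long bars: flat plate 218 mm long (x) x 40 wide (y), top at 8 mm, sides open, with three cross stops 6 thick (x), 24 wide (y), 12 high above the plate, at x = -106, 0, +106 mm; each of the two places is 100 mm long. Origin: centre of the underside. The near (-x) place holds a stored bar, the far (+x) one is free.
- short_row: fixed grey storage row for short bars: flat plate 170 mm long (x) x 40 wide (y), top at 8 mm, sides open, with three cross stops 6 thick (x), 24 wide (y), 12 high above the plate, at x = -82, 0, +82 mm; each of the two places is 76 mm long. Origin: centre of the underside. The near (-x) place holds a stored bar, the far (+x) one is free.
- long_place (a point): the free place of the long row: centre of the plate's top surface between the middle stop and the far (+x) stop; x along the row, z up. A bar lying home there has its origin on this point (5 mm play at each end).
- short_place (a point): the free place of the short row: centre of the plate's top surface between the middle stop and the far (+x) stop; x along the row, z up. A bar lying home there has its origin on this point (5 mm play at each end).
- long_stored: loose bar like the long bar (90 x 30 x 20 mm), already stored in the near (-x) place of the long row; leave it alone. Origin: centre of its underside, x along it.
- short_stored: loose bar like the short bar (66 x 30 x 20 mm), already stored in the near (-x) place of the short row; leave it alone. Origin: centre of its underside, x along it.
- reader: loose white hand-held reader, 50 (x) x 180 (y) x 24 mm, lying beyond the work; a bystander. Origin: underside.
Things that resemble listed ones, but are neither listed nor needed, are in the scene too. Leave any purple or turquoise look-alike of the long_bar alone.

How it is judged:
On the way:
1. the rocker has tipped both bars up in their cavities (angle between long_bar's own z axis and vertical above 0.12 rad and angle between short_bar's own z axis and vertical above 0.16 rad), for 0.2 s.
At the end, for the whole second after the job is handed in: Each bar at rest in the free place of the row of its own length: centre within 8 mm along and 7 mm across, underside within 3 mm of the plate, right way up, flat within 0.06 rad, in line within 0.14 rad; stored bars within 12 mm of where they were (x of long_bar in the frame of long_place between -0.008 and 0.008 m and y of long_bar in the frame of long_place between -0.007 and 0.007 m and z of long_bar in the frame of long_place between -0.003 and 0.003 m and angle between each of long_bar, short_bar's own z axis and vertical below 0.06 rad and angle between the x axis of long_bar and the x axis of long_place, either way round below 0.14 rad and linear speed of each of long_bar, short_bar below 0.02 m/s and x of short_bar in the frame of short_place between -0.008 and 0.008 m and y of short_bar in the frame of short_place between -0.007 and 0.007 m and z of short_bar in the frame of short_place between -0.003 and 0.003 m and angle between the x axis of short_bar and the x axis of short_place, either way round below 0.14 rad and distance of each of long_stored, short_stored from where it was at the start of the episode below 0.012 m); the robot touches nothing.
It fails at once if the rocker is forced: pressed with more than 50 N (contact force between the arm and mould above 50 N).
It fails at once if the reader is pushed away (more than 20 mm) (distance of reader from where it was at the start of the episode above 0.02 m).
It also fails if it takes over 58 s, if anything falls off the work surface, if the arm or the gripper's body presses on something with over 40 N, if the wrist force passes 120 N, or if a joint passes its speed limit or range.

## Working session

There is one attempt and no reset: what is moved stays moved. The work goes in short steps, Python scripts to look and compute and a tool call to move; the robot and the scene stay as the last step left them, time stands still between calls to the robot, and variables do not carry over. Pictures are saved under pics/ and viewed, at most 10 in all, crops included, and the job is handed in when it is done.

Besides the shell and the picture viewer there is one more tool, called after ">>>" by a JSON object that holds its "method" and its "body", one argument or row to a line. jog_arm: Moves the arm, as the interface text tells. Its arguments: {"type":"object","properties":{"increments":{"type":"array","items":{"type":"array","items":{"type":"array","items":{"type":"number"}}}}},"required":["increments"]}

```bash
mkdir -p pics
cat > h.py <<'E'
import numpy as np, cv2
from workcell import monitor, camera, get_calibration, close_job
from scipy.spatial.transform import Rotation as R
def look(n):
    s=monitor.read_state(); c=get_calibration(n); im,d=camera(n)
    K=np.array(c["intrinsics"])
    if n=="wrist":
        T=np.eye(4);T[:3,:3]=R.from_rotvec(s["eef_rot"]).as_matrix();T[:3,3]=s["tcp_pos"]
        W=T@np.array(c["hand_eye"])
    else: W=np.linalg.inv(np.array(c["camera_from_world"]))
    return im,d,K,W,c
def cloud(d,K,W):
    v,u=np.mgrid[:d.shape[0],:d.shape[1]]
    P=np.stack([(u-K[0,2])/K[0,0]*d,-(v-K[1,2])/K[1,1]*d,-d],-1)
    return P@W[:3,:3].T+W[:3,3]
def onplane(px,z,K,W):
    px=np.atleast_2d(px).astype(float)
    r=np.stack([(px[:,0]-K[0,2])/K[0,0],-(px[:,1]-K[1,2])/K[1,1],-np.ones(len(px))],-1)@W[:3,:3].T
    return W[:3,3]+r*((z-W[2,3])/r[:,2])[:,None]
def save(n,im): cv2.imwrite("pics/"+n,cv2.cvtColor(im,cv2.COLOR_RGB2BGR))
E
python3 - <<'E'
from h import *
s=monitor.read_state(); print(s)
for n in("scene","top"):
    im,d,K,W,c=look(n); save(n+"0.png",im); np.savez(n+"0.npz",im=im,d=d,K=K,W=W)
    print(n,K.round(1).tolist(),W.round(3).tolist(),[k for k in c])
    print({k:v for k,v in c.items() if k not in("intrinsics","camera_from_world")})
E
```

```text
{'time': 0.0, 'joint_positions': array([ 1.28451429,  0.50836109, -0.23752847,  1.50111356,  0.12572127,
        1.14889892, -0.15478317]), 'joint_velocities': array([-1.43427149e-03, -2.79246858e-03,  6.96931737e-05, -6.83843163e-04,
        1.42484512e-03, -2.22424234e-04,  5.93758681e-04]), 'tau': array([-1.91460458e-04, -6.20604944e+01, -2.18636937e+00, -2.49653900e+01,
        1.27091969e-02,  1.19238684e-02,  2.01072865e-06]), 'tcp_pos': array([ 0.23850902, -0.57750394,  0.40382173]), 'eef_rot': array([-3.07978365e+00, -6.11209389e-01,  6.17985974e-04]), 'ft_force': array([-0.4223823 ,  0.48890967, -0.30305838]), 'wrist_torque': array([ 0.00817142, -0.0019866 , -0.02475355]), 'grip_force': 0.0, 'width': 0.0855727542555792}
scene [[406.3, 0.0, 318.3], [0.0, 406.3, 203.9], [0.0, 0.0, 1.0]] [[-0.766, -0.453, 0.457, 1.067], [0.643, -0.556, 0.526, 0.578], [0.016, 0.697, 0.717, 0.775], [0.0, 0.0, 0.0, 1.0]] ['intrinsics', 'camera_from_world']
{}
top [[487.0, 0.0, 323.9], [0.0, 487.0, 202.6], [0.0, 0.0, 1.0]] [[0.008, 0.997, -0.07, 0.566], [-1.0, 0.008, 0.002, 0.055], [0.003, 0.07, 0.998, 1.119], [0.0, 0.0, 0.0, 1.0]] ['intrinsics', 'camera_from_world']
{}
```

View pics/top0.png

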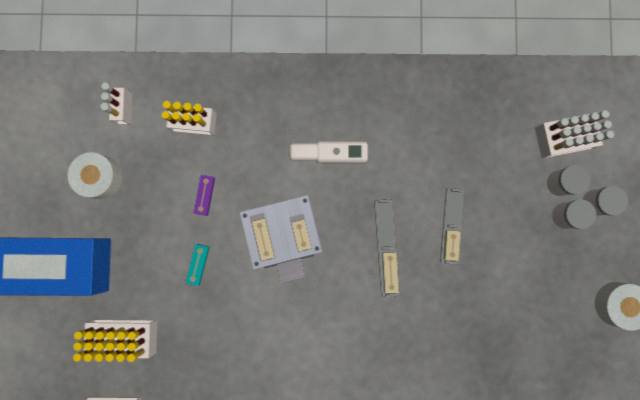

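View pics/scene0.png

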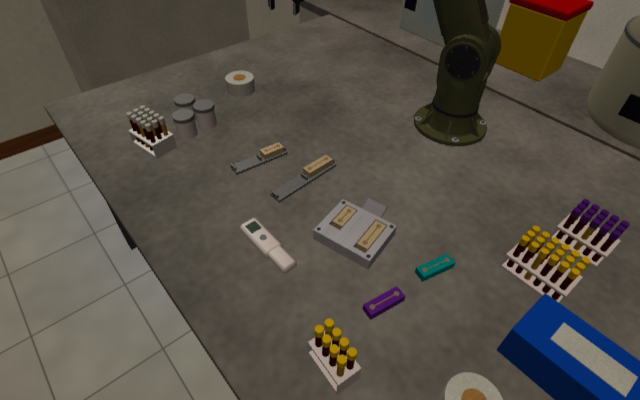

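Top view: the mould is at (281,232) with the long bar at (263,240), the short bar at (301,236) and the paddle at (290,270). The long row runs (385,200)-(390,295) and the short row (454,190)-(452,262), with stored bars at their lower (near) ends. The purple (204,195) and turquoise (198,265) bars are look-alikes, and the reader is at (330,152).

```bash
cat > m.py <<'E'
from h import *
f=np.load("top0.npz"); im,d,K,W=f["im"],f["d"],f["K"],f["W"]
P=cloud(d,K,W); hsv=cv2.cvtColor(im,cv2.COLOR_RGB2HSV)
print("table z",np.median(P[330:380,200:350,2]))
m=((hsv[...,1]>50)&(hsv[...,0]>12)&(hsv[...,0]<35)&(hsv[...,2]>120)).astype(np.uint8)
m[:, :235]=0; m[:,480:]=0
n,l,st,ce=cv2.connectedComponentsWithStats(m)
for i in range(1,n):
    if st[i,4]<60: continue
    zz=np.median(P[l==i][:,2]); px=np.argwhere(l==i)[:,::-1]
    w=onplane(px,zz,K,W)[:,:2]*1000
    r=cv2.minAreaRect(w.astype(np.float32)); print("cream",ce[i].round(),st[i,4],"z",round(zz,4),r, "mean",w.mean(0))
# heights masks
for nm,(u0,u1,v0,v1),(z0,z1),zp in [("mould",(235,325,190,272),(.026,.045),.034),("lrow",(365,405,190,252),(.004,.014),.008),("srow",(436,470,180,230),(.004,.014),.008),("paddle",(270,312,256,290),(.006,.05),None)]:
    s=P[v0:v1,u0:u1]; k=(s[...,2]>z0)&(s[...,2]<z1)
    pts=s[k]; r=cv2.minAreaRect((pts[:,:2]*1000).astype(np.float32)); print(nm,k.sum(),r,np.median(pts[:,2]),pts[:,2].min(),pts[:,2].max())
E
python3 m.py
```

```text
table z 0.00042414905281273896
cream [263. 239.] 531 z 0.0341 ((559.95361328125, 187.82850646972656), (88.97759246826172, 29.57631492614746), 14.959056854248047) mean [559.98320692 187.91189673]
cream [301. 235.] 372 z 0.0343 ((569.896240234375, 102.80369567871094), (64.6177978515625, 28.05229377746582), 14.659669876098633) mean [569.91917337 102.82720044]
cream [452. 245.] 390 z 0.0283 ((549.966064453125, -235.40023803710938), (29.837543487548828, 65.16171264648438), 85.63591766357422) mean [ 549.76982837 -235.33032049]
cream [390. 272.] 539 z 0.0284 ((489.19232177734375, -96.62179565429688), (88.60184478759766, 30.103809356689453), 3.469048261642456) mean [489.23295932 -96.54260317]
mould 3949 ((561.2764892578125, 145.7840576171875), (162.4223175048828, 156.7018585205078), 14.626296997070312) 0.03416203767866066 0.026017226084142253 0.04226208014673727
lrow 917 ((604.8197021484375, -85.98873901367188), (139.69456481933594, 88.40351104736328), 0.8063772320747375) 0.008150736352939614 0.0040105239892034295 0.013943904032734489
srow 693 ((642.1927490234375, -240.7984161376953), (74.4327163696289, 115.07563018798828), 85.43440246582031) 0.008206114215347338 0.004005811840374296 0.013279997361472118
paddle 709 ((485.59454345703125, 127.83413696289062), (75.58112335205078, 90.2350845336914), 0.3920319378376007) 0.026458131019562847 0.006057000987661931 0.039499638155016115
```

```bash
cat >> h.py <<'E'
def plan(p,yaw,pitch=0,tip=155,s=None):
    """p: world target (mm) of point `tip` mm ahead of TCP; prints turn then shift in tool axes"""
    s=s or monitor.read_state(); R0=R.from_rotvec(s["eef_rot"])
    Rt=R.from_euler("z",yaw)*R.from_euler("y",pitch)*R.from_matrix(np.diag([1.,-1,-1]))
    w=(R0.inv()*Rt).as_rotvec(); D=np.array(p)-Rt.apply([0,0,tip])-s["tcp_pos"]*1000
    print("turn",w.round(4),"then shift",Rt.inv().apply(D).round(1),"| world",D.round(1), "t",round(s["time"],2),"F",s["ft_force"].round(1))
E
python3 - <<'E'
from h import *
print(np.array(get_calibration("wrist")["hand_eye"]).round(3).tolist(),np.array(get_calibration("wrist")["intrinsics"]).round(1).tolist())
plan([520,-160,250],0.0)
E
```

```text
[[-0.0, 0.96, 0.282, 0.071], [1.0, 0.0, 0.0, 0.0], [-0.0, 0.282, -0.96, 0.032], [0.0, 0.0, 0.0, 1.0]] [[281.9, 0.0, 316.1], [0.0, 281.9, 200.1], [0.0, 0.0, 1.0]]
turn [-1.500e-03  3.000e-04  3.918e-01] then shift [ 281.5 -417.5   -1.1] | world [281.5 417.5   1.1] t 0.1 F [-0.8 -0.6 -0.8]
```

>>> {"method": "jog_arm", "body": {
  "increments": [
    [[30, -30, 0, 0, 0, 0.131, 40], [30, -30, 0, 0, 0, 0.131, 20], [30, -30, 0, 0, 0, 0.13, 0], [35, -45, 0, 0, 0, 0, 0], [35, -45, 0, 0, 0, 0, 0], [35, -45, 0, 0, 0, 0, 0], [35, -45, 0, 0, 0, 0, 0], [35, -45, 0, 0, 0, 0, 0], [30, -40, 20, 0, 0, 0, 0], [30, -20, 30, 0, 0, 0, 0]]
  ]
}}

```text
time: 1.1
tcp_pos: [0.515, -0.2102, 0.3573]
eef_rot: [3.141, 0.005, 0.006]
ft_force: [1.5, -1.1, 0.0]
width: 0.0003
grip_force: 0.0
```

Run:
```python
from h import *
print(monitor.read_state()["tcp_pos"])
plan([590,-165,150],0.0)
```

```text
[ 0.51500331 -0.21015359  0.35732391]
turn [ 0.0002 -0.0038  0.0029] then shift [ 75.  -45.2  52.3] | world [ 75.   45.2 -52.3] t 1.1 F [ 1.5 -1.1  0. ]
```

>>> {"method": "jog_arm", "body": {
  "increments": [
    [[30, -15, 15, 0, 0, 0, 0], [30, -15, 20, 0, 0, 0, 0], [15, -15, 17, 0, 0, 0, 0], [0, 0, 0, 0, 0, 0, 0], [0, 0, 0, 0, 0, 0, 0]]
  ]
}}

```text
time: 1.6
tcp_pos: [0.5883, -0.1684, 0.3033]
eef_rot: [-3.141, -0.001, 0.003]
ft_force: [0.5, 0.2, -0.2]
width: -0.0003
grip_force: 0.0
```

Run:
```python
from h import *
im,d,K,W,c=look("wrist"); save("w1.png",im); np.savez("w1.npz",im=im,d=d,K=K,W=W)
P=cloud(d,K,W)
print("z",np.nanmedian(P[...,2][d>0]),W[:3,3],monitor.read_state()["tcp_pos"])
```

```text
z -0.0005525049063879184 [ 0.65907684 -0.16882077  0.27132137] [ 0.58798314 -0.16929086  0.30409634]
```

View pics/w1.png

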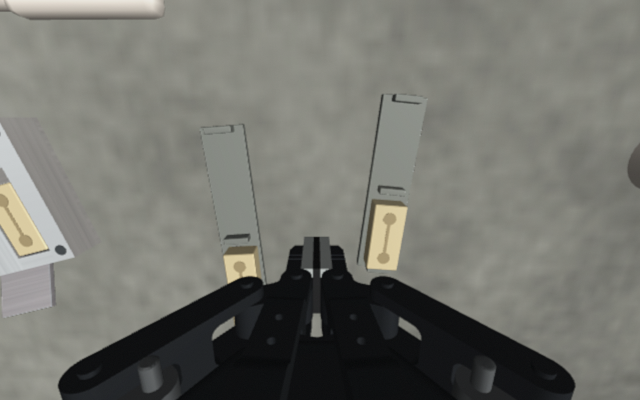

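Wrist view: the long row's plate top is at (200,127)-(244,124), with its stops at (218,129) and (237,238). The short row's far edge is at (382,95)-(427,99), with stops at (406,99) and (392,190). The free places are empty.

Run:
```python
from h import *
f=np.load("w1.npz"); im,d,K,W=f["im"],f["d"],f["K"],f["W"]
P=cloud(d,K,W)*1000
def reg(u0,u1,v0,v1,z0,z1,zp,nm):
    k=np.zeros(d.shape,bool); k[v0:v1,u0:u1]=True
    k&=(P[...,2]>z0)&(P[...,2]<z1); k=cv2.morphologyEx(k.astype(np.uint8),cv2.MORPH_OPEN,np.ones((2,2)))
    n,l,st,ce=cv2.connectedComponentsWithStats(k); i=1+np.argmax(st[1:,4]); px=np.argwhere(l==i)[:,::-1]
    w=onplane(px,zp,K,W)[:,:2]*1000; r=cv2.minAreaRect(w.astype(np.float32)); print(nm,st[i],np.median(P[l==i][:,2]).round(1),np.round(r[0],1),np.round(r[1],1),round(r[2],2))
    return np.array(r[0])
a=reg(195,250,118,145,15,24,.020,"L far"); b=reg(215,258,225,246,15,24,.020,"L mid")
c=reg(375,432,90,115,15,24,.020,"S far"); e=reg(372,412,180,199,15,24,.020,"S mid")
reg(190,262,140,230,4,12,.008,"L plate"); reg(360,432,105,184,4,12,.008,"S plate")
for x,y in((a,b),(c,e)): print("place",(x+y)/2,"len",np.linalg.norm(x-y),"yaw",np.arctan2(*(x-y)[::-1]))
```

```text
L far [205 127  28   9 198] 18.6 [647.5 -84.1] [ 5.9 24.3] 4.25
L mid [225 238  25   8 164] 18.8 [542.9 -91.9] [ 7.  24.2] 3.92
S far [396  95  29  10 221] 18.8 [ 673.  -247.4] [24.   6.1] 84.7
S mid [380 189  27   8 180] 18.7 [ 592.1 -239.7] [ 6.7 24.3] 0.03
L plate [ 203  141   56   90 3768] 7.1 [593.8 -88.1] [91.  40.5] 4.3
S plate [ 371  106   57   79 3442] 7.0 [ 632.8 -243.7] [40.3 74.8] 84.75
place [595.19216919 -87.98838043] len 104.87240572052794 yaw 0.07426818063222516
place [ 632.52911377 -243.55226135] len 81.21425136522977 yaw -0.0958079610158264
```

Run:
```python
from h import *
plan([483,124,60],0.258,0,173)
```

```text
turn [ 0.0004  0.001  -0.2587] then shift [ -26.7 -310.4   71.1] | world [-105.   293.3  -71.1] t 1.65 F [-0.4 -1.5  0.4]
```

>>> {"method": "jog_arm", "body": {
  "increments": [
    [[0, 0, 0, 0, 0, -0.13, 0], [0, 0, 0, 0, 0, -0.129, 0], [-3, -45, 5, 0, 0, 0, 0], [-4, -45, 10, 0, 0, 0, 0], [-4, -45, 10, 0, 0, 0, 0], [-4, -45, 10, 0, 0, 0, 0], [-4, -45, 10, 0, 0, 0, 0], [-4, -45, 10, 0, 0, 0, 0], [-4, -40, 16, 0, 0, 0, 0], [0, 0, 0, 0, 0, 0, 0]]
  ]
}}

```text
time: 2.65
tcp_pos: [0.4806, 0.1287, 0.233]
eef_rot: [-3.111, -0.417, 0.001]
ft_force: [0.3, -0.5, -0.3]
width: 0.0002
grip_force: 0.0
```

Run:
```python
from h import *
plan([483,124,6],0.258,0,173)
im,d,K,W,c=look("wrist"); save("w2.png",im)
```

```text
turn [-0.0025  0.0005  0.0082] then shift [ 1.1  5.1 54. ] | world [  2.4  -4.7 -54. ] t 2.65 F [ 0.3 -0.5 -0.3]
```

View pics/w2.png

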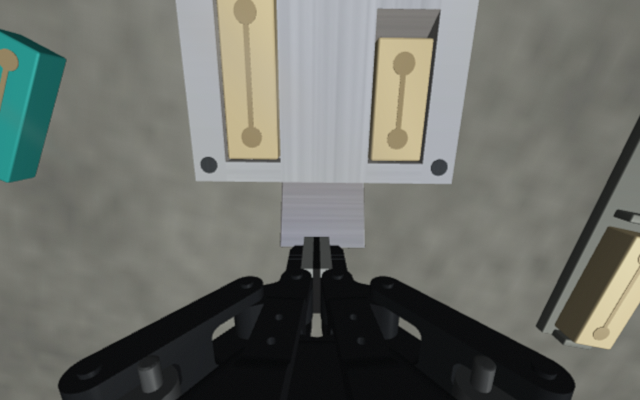

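Wrist view: the paddle runs (282,183)-(363,246) and the closed fingertips at (317,240) are over its outer part. Now I press, in small steps.

>>> {"method": "jog_arm", "body": {
  "increments": [
    [[1, 3, 10, 0, 0, 0.008, 0], [0, 2, 10, 0, 0, 0, 0], [0, 0, 5, 0, 0, 0, 0], [0, 0, 3, 0, 0, 0, 0], [0, 0, 3, 0, 0, 0, 0], [0, 0, 3, 0, 0, 0, 0], [0, 0, 3, 0, 0, 0, 0]]
  ]
}}

```text
time: 3.4
tcp_pos: [0.4851, 0.1187, 0.1965]
eef_rot: [3.116, 0.391, -0.001]
ft_force: [-2.7, -0.9, 10.0]
width: -0.0002
grip_force: 4.2
```

>>> {"method": "jog_arm", "body": {
  "increments": [
    [[0, 0, 3, 0, 0, 0, 0], [0, 0, 3, 0, 0, 0, 0], [0, 0, 3, 0, 0, 0, 0], [0, 0, 0, 0, 0, 0, 0]]
  ]
}}

```text
time: 3.8
tcp_pos: [0.4842, 0.1186, 0.1869]
eef_rot: [3.116, 0.392, -0.005]
ft_force: [-1.8, -1.4, 1.8]
width: 0.0001
grip_force: 0.8
```

>>> {"method": "jog_arm", "body": {
  "increments": [
    [[0, 0, 2, 0, 0, 0, 0], [0, 0, 2, 0, 0, 0, 0], [0, 0, 2, 0, 0, 0, 0]]
  ]
}}

```text
time: 4.1
tcp_pos: [0.4843, 0.1187, 0.1815]
eef_rot: [3.116, 0.392, -0.004]
ft_force: [-6.0, -2.7, 12.6]
width: -0.0002
grip_force: 6.8
```

>>> {"method": "jog_arm", "body": {
  "increments": [
    [[0, 0, 1, 0, 0, 0, 0], [0, 0, 1, 0, 0, 0, 0]]
  ]
}}

```text
time: 4.3
tcp_pos: [0.4843, 0.1187, 0.1798]
eef_rot: [3.116, 0.392, -0.003]
ft_force: [-8.3, -2.9, 27.4]
width: 0.0001
grip_force: 14.2
```

>>> {"method": "jog_arm", "body": {
  "increments": [
    [[0, 0, 0.3, 0, 0, 0, 0], [0, 0, 0, 0, 0, 0, 0]]
  ]
}}

```text
time: 4.5
tcp_pos: [0.4843, 0.1188, 0.1799]
eef_rot: [3.116, 0.392, -0.003]
ft_force: [-7.4, -2.2, 21.1]
width: -0.0002
grip_force: 11.0
```

>>> {"method": "jog_arm", "body": {
  "increments": [
    [[0, 0, -10, 0, 0, 0, 0], [0, 0, -30, 0, 0, 0, 0], [0, 0, -40, 0, 0, 0, 45], [0, 0, -40, 0, 0, 0, 45], [0, 0, -30, 0, 0, 0, 45], [0, 0, 0, 0, 0, 0, 45]]
  ]
}}

```text
time: 5.1
tcp_pos: [0.4864, 0.1198, 0.333]
eef_rot: [-3.116, -0.392, -0.013]
ft_force: [-0.1, 0.6, 0.7]
width: 0.0451
grip_force: 0.0
```

Run:
```python
from h import *
im,d,K,W,c=look("wrist"); save("w3.png",im); np.savez("w3.npz",im=im,d=d,K=K,W=W)
P=cloud(d,K,W)*1000
hsv=cv2.cvtColor(im,cv2.COLOR_RGB2HSV)
m=((hsv[...,1]>50)&(hsv[...,0]>12)&(hsv[...,0]<35)&(hsv[...,2]>120)&(P[...,2]>30)).astype(np.uint8)
n,l,st,ce=cv2.connectedComponentsWithStats(m)
for i in range(1,n):
    if st[i,4]<300: continue
    p=P[l==i]; c0=p.mean(0); w,v=np.linalg.eigh(np.cov((p-c0).T)); nv=v[:,0]*np.sign(v[2,0])
    pr=(p-c0)@v[:,2]*np.sign(v[0,2]); print(st[i],ce[i].round(),c0.round(1),"normal",nv.round(3),"tilt",np.arccos(nv[2]).round(3),"axis",(v[:,2]*np.sign(v[0,2])).round(3),"ext",np.percentile(pr,[.5,99.5]).round(1),"zrange",np.percentile(p[:,2],[1,99]).round(1))
```

```text
[ 243   49   37  106 3644] [260. 101.] [558.3 187.6  45.9] normal [-0.177  0.952  0.249] tilt 1.319 axis [ 0.855  0.274 -0.44 ] ext [-42.7  45.2] zrange [32.1 57.1]
[ 340   77   35   76 2541] [357. 114.] [568.6 104.3  47. ] normal [ 0.34  -0.92   0.195] tilt 1.374 axis [ 0.714  0.117 -0.69 ] ext [-28.4  33.9] zrange [31.4 59. ]
```

View pics/w3.png

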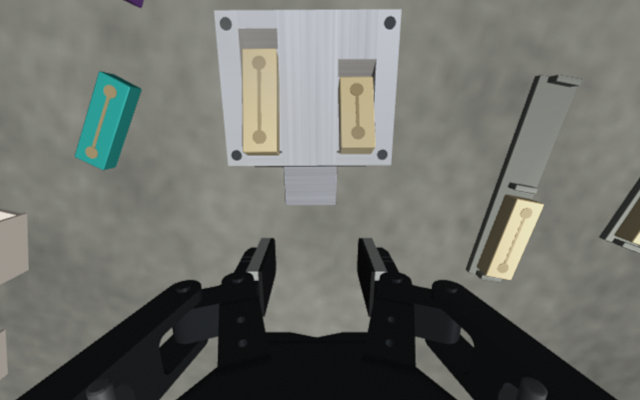

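Wrist view: both bars are tipped up, the long one at (260,101) and the short one at (357,114). Their near ends are raised, and the paddle at (311,186) is flat.

```bash
cat > tilt.py <<'E'
from h import *
f=np.load("w3.npz"); im,d,K,W=f["im"],f["d"],f["K"],f["W"]
P=cloud(d,K,W)*1000; hsv=cv2.cvtColor(im,cv2.COLOR_RGB2HSV)
m=((hsv[...,1]>50)&(hsv[...,0]>12)&(hsv[...,0]<35)&(hsv[...,2]>120)).astype(np.uint8)
for nm,(u,v),Lb in(("long",(260,101),90),("short",(357,114),66)):
    # bright top only
    n,l,st,ce=cv2.connectedComponentsWithStats(m); i=l[v,u] or l[v,u+6]; k=(l==i)
    V=hsv[...,2]; k&=V>np.median(V[k])-18
    k=cv2.morphologyEx(k.astype(np.uint8),cv2.MORPH_CLOSE,np.ones((7,7)))
    ke=cv2.erode(k,np.ones((7,7)))>0
    p=P[ke]; A=np.c_[p[:,:2],np.ones(len(p))]
    c=np.linalg.lstsq(A,p[:,2],rcond=None)[0]
    nv=np.array([-c[0],-c[1],1]);nv/=np.linalg.norm(nv)
    px=np.argwhere(k>0)[:,::-1]
    r=onplane(px,0,K,W)-W[:3,3]; o=W[:3,3]*1000
    q=o+r*((c[2]+c[0]*o[0]+c[1]*o[1]-o[2])/(r[:,2]-c[0]*r[:,0]-c[1]*r[:,1]))[:,None]
    yaw=.258; ex=np.array([np.cos(yaw),np.sin(yaw),0]); ey=np.array([-np.sin(yaw),np.cos(yaw),0])
    ax=ex-nv*(nv@ex); ax/=np.linalg.norm(ax)
    g=q.mean(0); ext=np.percentile((q-g)@ax,[.5,99.5]); ye=np.percentile((q-g)@ey,[1,99])
    print(nm,len(p),"normal",nv.round(3),"tilt along",np.arctan2(nv@ex,nv[2]).round(3),"side",(nv@ey).round(3),"len",np.ptp(ext).round(1),"wid",np.ptp(ye).round(1))
    print("  top centre",(g+ax*ext.mean()+ey*ye.mean()).round(1),"near edge mid",(g+ax*ext[0]+ey*ye.mean()).round(1))
E
python3 tilt.py
```

```text
long 1977 normal [0.102 0.597 0.796] tilt along 0.305 side 0.551 len 87.9 wid 32.7
  top centre [559.5 189.1  45.1] near edge mid [516.8 184.3  54.2]
short 1030 normal [ 0.51  -0.476  0.716] tilt along 0.479 side -0.591 len 63.4 wid 31.0
  top centre [571.8 104.3  46.4] near edge mid [545.3  89.6  55.5]
```

Run:
```python
from h import *
f=np.load("w3.npz"); im,d,K,W=f["im"],f["d"],f["K"],f["W"]
P=cloud(d,K,W)*1000; hsv=cv2.cvtColor(im,cv2.COLOR_RGB2HSV)
c,s=np.cos(.258),np.sin(.258); M=np.array([[c,s],[-s,c]]); O=np.array([578.5,149])
for nm,u0,u1 in(("long",240,282),("short",337,378)):
    print(nm)
    for v in (60,90,120,140,148,151,154):
        row=hsv[v,u0:u1]; print(v,[(u,int(hsv[v,u,1]),int(hsv[v,u,2]),round(float(P[v,u,2]),1)) for u in range(u0,u1,5)])
for nm,px,z in(("long near",(262,153),.0585),("long far",(260,48),.0345),("short near",(357,151),.0585),("short far",(357,77),.0322)):
    q=onplane(px,z,K,W)[0]*1000; print(nm,q.round(1),"mould",(M@(q[:2]-O)).round(1))
```

```text
long
60 [(240, 2, 160, 34.1), (245, 55, 195, 36.2), (250, 55, 196, 36.6), (255, 57, 160, 34.8), (260, 59, 161, 34.6), (265, 60, 184, 35.8), (270, 57, 200, 34.8), (275, 59, 198, 35.6), (280, 12, 192, 32.8)]
90 [(240, 11, 192, 32.8), (245, 59, 199, 42.3), (250, 57, 200, 42.1), (255, 57, 201, 43.3), (260, 58, 176, 43.5), (265, 55, 201, 43.0), (270, 53, 202, 42.9), (275, 55, 203, 42.6), (280, 8, 189, 33.3)]
120 [(240, 12, 191, 32.8), (245, 63, 205, 48.8), (250, 63, 206, 49.1), (255, 62, 207, 49.8), (260, 69, 167, 49.0), (265, 60, 208, 49.7), (270, 59, 208, 49.5), (275, 59, 208, 48.9), (280, 9, 193, 12.9)]
140 [(240, 11, 190, 33.4), (245, 64, 208, 54.8), (250, 65, 209, 52.8), (255, 75, 163, 54.1), (260, 76, 165, 55.4), (265, 68, 185, 55.5), (270, 63, 212, 54.0), (275, 62, 214, 54.7), (280, 11, 192, 14.7)]
148 [(240, 11, 190, 33.7), (245, 64, 210, 57.0), (250, 64, 210, 55.8), (255, 64, 211, 57.8), (260, 64, 212, 56.5), (265, 63, 212, 56.9), (270, 62, 213, 55.9), (275, 62, 214, 56.1), (280, 12, 193, 13.2)]
151 [(240, 12, 173, 33.4), (245, 70, 190, 56.1), (250, 69, 188, 54.3), (255, 68, 187,
[... 1227 characters left out ...]
 62, 132, 56.8), (362, 63, 134, 56.5), (367, 65, 134, 55.8), (372, 69, 134, 56.8), (377, 11, 189, 33.9)]
151 [(337, 2, 120, 18.1), (342, 57, 134, 49.0), (347, 59, 134, 49.4), (352, 59, 133, 49.9), (357, 60, 132, 49.5), (362, 62, 132, 50.4), (367, 64, 131, 50.7), (372, 24, 157, 49.2), (377, 12, 171, 34.3)]
154 [(337, 9, 190, 34.4), (342, 6, 168, 43.4), (347, 6, 167, 43.1), (352, 6, 167, 41.7), (357, 5, 167, 41.3), (362, 5, 165, 42.6), (367, 5, 165, 32.6), (372, 11, 188, 32.4), (377, 14, 106, 33.2)]
long near [517.4 175.4  58.5] mould [-52.3  41.1]
long far [600.7 198.3  34.5] mould [34.1 42. ]
short near [539.2  97.   58.5] mould [-51.3 -40.2]
short far [599.6 111.2  32.2] mould [ 10.8 -42. ]
```

Run:
```python
from h import *
f=np.load("w3.npz"); K,W=f["K"],f["W"]
for nm,px,pit,s,dep in(("long",(262,150.5),.27,12,15.5),("short",(357,147),.41,10,15)):
    q=onplane(px,.058,K,W)[0]*1000; Rb=R.from_euler("z",.258)*R.from_euler("y",pit)
    g=q+Rb.apply([s,0,0]); print(nm,q.round(1),"grip top pt",g.round(1))
    pre=g+Rb.apply([0,0,45]); plan(pre,.258,pit,171-dep)
```

```text
long [519.4 175.9  58. ] grip top pt [530.6 178.8  54.8]
turn [-0.001  -0.2751 -0.008 ] then shift [129.9 -46.   50. ] | world [ 96.4  73.  -82.9] t 5.15 F [ 0.  -0.1  0.4]
short [542.4  97.9  58. ] grip top pt [551.3 100.2  54. ]
turn [-0.0016 -0.415  -0.0079] then shift [163.8  35.2  29.7] | world [142.8   1.2 -92.5] t 5.15 F [ 0.  -0.1  0.4]
```

>>> {"method": "jog_arm", "body": {
  "increments": [
    [[30, -10, 0, 0, -0.138, -0.004, 50], [30, -10, 0, 0, -0.137, -0.004, 50], [30, -10, 10, 0, 0, 0, 50], [30, -10, 15, 0, 0, 0, 50], [10, -6, 10, 0, 0, 0, 50], [0, 0, 0, 0, 0, 0, 50], [0, 0, 0, 0, 0, 0, 50]]
  ]
}}

```text
time: 5.85
tcp_pos: [0.5866, 0.1933, 0.2717]
eef_rot: [3.052, 0.397, -0.426]
ft_force: [-0.0, -0.3, 0.1]
width: 0.0502
grip_force: 0.0
```

Run:
```python
from h import *
plan([530.6,178.8,54.8],.258,.27,155.5)
```

```text
turn [-0.0004  0.0071  0.001 ] then shift [ 2.1 -0.3 68.9] | world [-15.9  -3.9 -67. ] t 5.85 F [-0.  -0.3  0.1]
```

>>> {"method": "jog_arm", "body": {
  "increments": [
    [[2, 0, 20, 0, 0.007, 0, 50], [0, 0, 20, 0, 0, 0, 50], [0, 0, 14, 0, 0, 0, 50], [0, 0, 8, 0, 0, 0, 50], [0, 0, 0, 0, 0, 0, 50]]
  ]
}}

```text
time: 6.35
tcp_pos: [0.5726, 0.1893, 0.2121]
eef_rot: [3.055, 0.397, -0.413]
ft_force: [-0.1, -1.1, 0.9]
width: 0.0499
grip_force: 0.0
```

Run:
```python
from h import *
plan([530.6,178.8,54.8],.258,.27,155.5)
im,d,K,W,c=look("wrist"); save("w4.png",im)
```

```text
turn [-0.0005 -0.0014  0.0003] then shift [ 0.2 -0.6  7.6] | world [-1.9  0.1 -7.4] t 6.35 F [-0.1 -1.1  0.9]
```

View pics/w4.png

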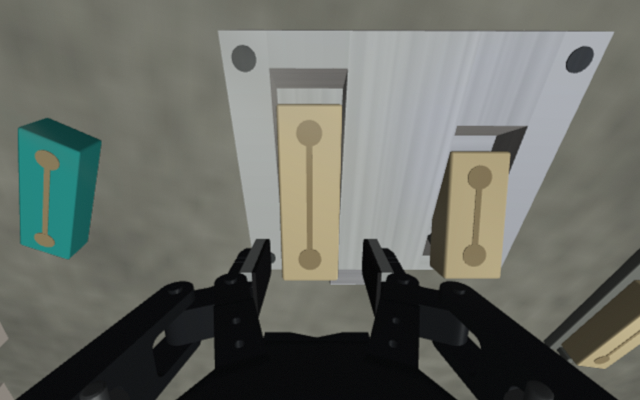

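Wrist view: the long bar (280-340, 105-280) lies between the pads at u=269 and 365. Its near end is at row 280, level with the pads.

>>> {"method": "jog_arm", "body": {
  "increments": [
    [[0, -2, 4, 0, 0, 0, 50], [0, 0, 3.5, 0, 0, 0, 50], [0, 0, 0, 0, 0, 0, 0], [0, 0, 0, 0, 0, 0, 0], [0, 0, 0, 0, 0, 0, 0], [0, 0, 0, 0, 0, 0, 0], [0, 0, 0, 0, 0, 0, 0]]
  ]
}}

```text
time: 7.1
tcp_pos: [0.5708, 0.1915, 0.2047]
eef_rot: [3.055, 0.398, -0.412]
ft_force: [0.2, -0.4, 1.8]
width: 0.029
grip_force: 60.8
```

>>> {"method": "jog_arm", "body": {
  "increments": [
    [[-3, 0, -10, 0, 0, 0, 0], [-7, 0, -24, 0, 0, 0, 0], [-11, 0, -38, 0, 0, 0, 0], [-11, 0, -38, 0, 0, 0, 0], [0, 0, -10, 0, 0.135, 0, 0], [0, 0, 0, 0, 0.135, 0, 0], [0, 0, 0, 0, 0, 0.09, 0], [0, 0, 0, 0, 0, 0.094, 0]]
  ]
}}

```text
time: 7.9
tcp_pos: [0.5711, 0.1914, 0.3299]
eef_rot: [-3.138, -0.112, -0.005]
ft_force: [0.1, 0.3, -0.9]
width: 0.0282
grip_force: 60.6
```

```bash
cat > held.py <<'E'
from h import *
import sys
im,d,K,W,c=look("wrist"); save(sys.argv[1],im)
s=monitor.read_state(); H=np.array(c["hand_eye"]); hsv=cv2.cvtColor(im,cv2.COLOR_RGB2HSV)
m=((hsv[...,1]>40)&(hsv[...,0]>8)&(hsv[...,0]<35)&(hsv[...,2]>90)).astype(np.uint8)
m=cv2.morphologyEx(m,cv2.MORPH_CLOSE,np.ones((7,7)))
n,l,st,ce=cv2.connectedComponentsWithStats(m)
i=l[235,317] or l[230,312]; k=l==i; print(st[i],ce[i])
P=cloud(d,K,H)*1000; ke=cv2.erode(k.astype(np.uint8),np.ones((9,9)))>0
p=P[ke]; A=np.c_[p[:,:2],np.ones(len(p))]; 
for _ in range(4):
    cf=np.linalg.lstsq(A,p[:,2],rcond=None)[0]; r=np.abs(A@cf-p[:,2])<3; A,p=A[r],p[r]
print("top plane tool z=",cf.round(3),len(p))
px=np.argwhere(k)[:,::-1]
q=onplane(px,cf[2]/1000,K,H)[:,:2]*1000
R_=cv2.minAreaRect(q.astype(np.float32)); print(R_, "x range",np.percentile(q[:,0],[.3,99.7]))
print(s["tcp_pos"],s["eef_rot"],s["time"])
E
python3 held.py w5.png
```

```text
[  281   104    70   186 11720] [315.8084471  193.73779863]
top plane tool z= [ 1.1000e-02 -1.0000e-03  1.5701e+02] 9642
((31.500823974609375, 0.27455902099609375), (29.698640823364258, 89.43229675292969), 89.59752655029297) x range [-13.11627089  75.85102963]
[0.57118982 0.19157091 0.32970048] [-3.1380331  -0.10293833 -0.00368194] 7.95
```

View pics/w5.png

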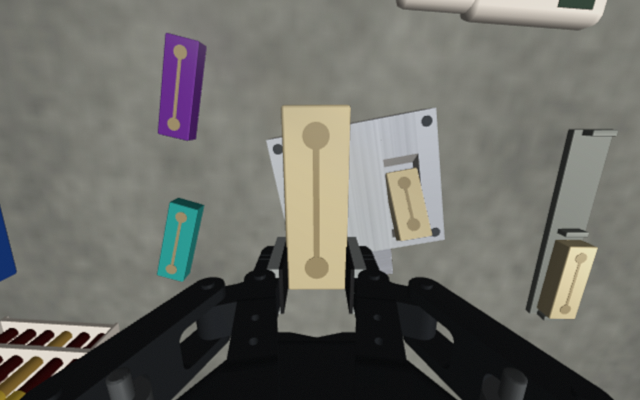

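Wrist view: the long bar is held level. It spans (281-351, 104-290), measures 89.4 x 29.7 mm and sits 31.5 mm ahead of the tool axis, so it's fit to place.

Run:
```python
from h import *
plan([563.6,-90.3,200],.074,0,0)
```

```text
turn [-0.0018 -0.0024 -0.0084] then shift [-28.4 280.5 129.7] | world [  -7.6 -281.9 -129.7] t 7.95 F [-0.4  0.1 -1.9]
```

>>> {"method": "jog_arm", "body": {
  "increments": [
    [[-4, 40, 0, 0, 0, -0.008, 0], [-4, 40, 5, 0, 0, 0, 0], [-4, 40, 10, 0, 0, 0, 0], [-4, 40, 10, 0, 0, 0, 0], [-4, 40, 10, 0, 0, 0, 0], [-4, 40, 15, 0, 0, 0, 0], [-4, 40, 20, 0, 0, 0, 0], [0, 0, 30, 0, 0, 0, 0], [0, 0, 20, 0, 0, 0, 0], [0, 0, 0, 0, 0, 0, 0]]
  ]
}}

```text
time: 8.95
tcp_pos: [0.5657, -0.0898, 0.206]
eef_rot: [-3.136, -0.131, 0.005]
ft_force: [-0.4, -0.8, -1.2]
width: 0.0284
grip_force: 60.5
```

Run:
```python
from h import *
plan([563.6,-90.3,185],.074,0,0)
im,d,K,W,c=look("wrist"); save("w6.png",im)
```

```text
turn [-0.0027  0.0031  0.0097] then shift [-2.2  0.4 21. ] | world [ -2.1  -0.5 -21. ] t 8.95 F [-0.4 -0.8 -1.2]
```

View pics/w6.png

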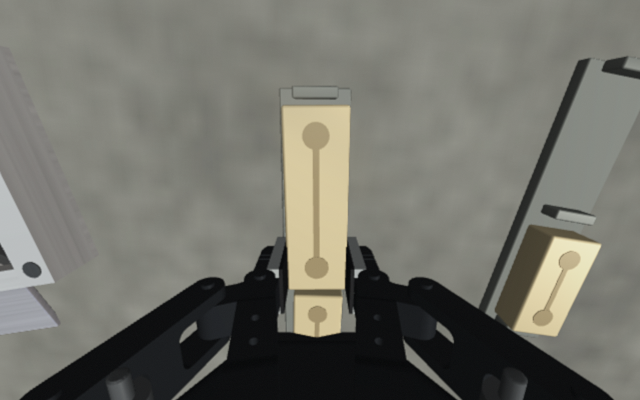

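Wrist view: the bar (283-350, 106-290) is over the free place and in line. The far stop at (315,92) is clear of it and the stored bar at (317,315) is untouched.

>>> {"method": "jog_arm", "body": {
  "increments": [
    [[-2, 0, 6, 0, 0, 0.008, 0], [0, 0, 6, 0, 0, 0, 0], [0, 0, 3, 0, 0, 0, 0], [0, 0, 2, 0, 0, 0, 0], [0, 0, 0, 0, 0, 0, 0]]
  ]
}}

```text
time: 9.5
tcp_pos: [0.5648, -0.0895, 0.1912]
eef_rot: [-3.138, -0.118, -0.003]
ft_force: [-1.4, -0.4, -0.9]
width: 0.0288
grip_force: 60.5
```

>>> {"method": "jog_arm", "body": {
  "increments": [
    [[0, 0, 1.5, 0, 0, 0, 0], [0, 0, 1, 0, 0, 0, 0], [0, 0, 0, 0, 0, 0, 0]]
  ]
}}

```text
time: 9.8
tcp_pos: [0.5648, -0.0897, 0.1887]
eef_rot: [-3.138, -0.117, -0.003]
ft_force: [-0.2, 0.1, -1.0]
width: 0.0287
grip_force: 60.5
```

>>> {"method": "jog_arm", "body": {
  "increments": [
    [[0, 0, 1.5, 0, 0, 0, 0], [0, 0, 1, 0, 0, 0, 0], [0, 0, 0, 0, 0, 0, 0]]
  ]
}}

```text
time: 10.1
tcp_pos: [0.5647, -0.0896, 0.1861]
eef_rot: [-3.138, -0.117, -0.002]
ft_force: [-0.1, -0.2, -1.0]
width: 0.0286
grip_force: 60.5
```

>>> {"method": "jog_arm", "body": {
  "increments": [
    [[0, 0, 0.7, 0, 0, 0, 0], [0, 0, 0, 0, 0, 0, 0]]
  ]
}}

```text
time: 10.3
tcp_pos: [0.5648, -0.0897, 0.1855]
eef_rot: [-3.138, -0.117, -0.002]
ft_force: [-0.5, -0.7, -1.1]
width: 0.0287
grip_force: 60.5
```

>>> {"method": "jog_arm", "body": {
  "increments": [
    [[0, 0, 0.8, 0, 0, 0, 0], [0, 0, 0, 0, 0, 0, 0]]
  ]
}}

```text
time: 10.5
tcp_pos: [0.5648, -0.0897, 0.1847]
eef_rot: [-3.138, -0.117, -0.003]
ft_force: [0.6, -0.0, -0.8]
width: 0.0288
grip_force: 60.5
```

>>> {"method": "jog_arm", "body": {
  "increments": [
    [[0, 0, 0.8, 0, 0, 0, 0], [0, 0, 0, 0, 0, 0, 0]]
  ]
}}

```text
time: 10.7
tcp_pos: [0.5648, -0.0896, 0.1841]
eef_rot: [-3.138, -0.117, -0.003]
ft_force: [-0.8, -0.1, 2.5]
width: 0.0287
grip_force: 61.1
```

Light contact with the plate, so I release and rise.

>>> {"method": "jog_arm", "body": {
  "increments": [
    [[0, 0, 0, 0, 0, 0, 45], [0, 0, 0, 0, 0, 0, 45], [0, 0, 0, 0, 0, 0, 45], [0, 0, -10, 0, 0, 0, 50], [0, 0, -30, 0, 0, 0, 50], [0, 0, -40, 0, 0, 0, 50], [0, 0, -40, 0, 0, 0, 50], [0, 0, 0, 0, 0, 0, 50]]
  ]
}}

```text
time: 11.5
tcp_pos: [0.5661, -0.0898, 0.31]
eef_rot: [3.139, 0.117, 0.018]
ft_force: [0.4, 0.3, 0.5]
width: 0.0499
grip_force: 0.0
```

```bash
cat > chk.py <<'E'
from h import *
import sys
pl={"L":((595.2,-88),.074,(150,500)),"S":((632.5,-243.6),-.094,(150,500))}[sys.argv[1]]
im,d,K,W,c=look("wrist"); save(sys.argv[2],im); P=cloud(d,K,W)*1000; hsv=cv2.cvtColor(im,cv2.COLOR_RGB2HSV)
m=((hsv[...,1]>40)&(hsv[...,0]>8)&(hsv[...,0]<35)&(hsv[...,2]>150)&(P[...,2]>22)).astype(np.uint8)
m=cv2.morphologyEx(m,cv2.MORPH_CLOSE,np.ones((5,5))); n,l,st,ce=cv2.connectedComponentsWithStats(m)
for i in range(1,n):
    if st[i,4]<800: continue
    px=np.argwhere(l==i)[:,::-1]; w=onplane(px,.028,K,W)[:,:2]*1000; r=cv2.minAreaRect(w.astype(np.float32))
    p=P[cv2.erode((l==i).astype(np.uint8),np.ones((9,9)))>0]
    cf=np.linalg.lstsq(np.c_[p[:,:2],np.ones(len(p))],p[:,2],rcond=None)[0]
    e=R.from_euler("z",-pl[1]).apply([r[0][0]-pl[0][0],r[0][1]-pl[0][1],0])
    print(np.round(r[0],1),np.round(r[1],1),round(np.deg2rad(r[2]),3),"z",np.median(p[:,2]).round(1),"slope",cf[:2].round(3),"err in place",e[:2].round(1))
E
python3 chk.py L w7.png
python3 -c "
from h import *
plan([551.3,100.2,150],.258,.41,156)"
```

```text
[596.3 -87.6] [88.4 29.4] 0.079 z 27.1 slope [0.046 0.003] err in place [1.1 0.3]
[564.7 118.5] [72.2 46. ] 0.113 z 45.3 slope [-0.299 -0.585] err in place [-15.2 208.2]
[ 549.6 -234. ] [29.2 65.2] 1.492 z 27.2 slope [0.143 1.055] err in place [ -56.3 -142.2]
[488.8 -96.1] [88.7 29.4] 0.048 z 27.1 slope [0.164 0.056] err in place [-106.7   -0.2]
turn [-0.037  -0.4168 -0.1811] then shift [  94.8 -187.4  -25.5] | world [ 46.1 205.9 -14.4] t 11.55 F [-0.2 -0.2 -1.1]
```

>>> {"method": "jog_arm", "body": {
  "increments": [
    [[0, -30, -10, -0.009, -0.104, -0.045, 50], [0, -30, 0, -0.009, -0.104, -0.045, 50], [0, -30, 0, -0.009, -0.104, -0.045, 50], [0, -30, 0, -0.009, -0.104, -0.045, 50], [25, -25, 0, 0, 0, 0, 50], [25, -20, 0, 0, 0, 0, 50], [25, -15, 0, 0, 0, 0, 50], [15, 0, 0, 0, 0, 0, 50], [0, 0, 0, 0, 0, 0, 50], [0, 0, 0, 0, 0, 0, 50]]
  ]
}}

```text
time: 12.55
tcp_pos: [0.6114, 0.1074, 0.2765]
eef_rot: [3.0, 0.388, -0.636]
ft_force: [0.5, -0.3, 0.5]
width: 0.0499
grip_force: 0.0
```

Run:
```python
from h import *
plan([551.3,100.2,54],.258,.41,156)
im,d,K,W,c=look("wrist"); save("w8.png",im); np.savez("w8.npz",im=im,d=d,K=K,W=W)
```

```text
turn [-0.0031  0.0072  0.0001] then shift [33.7 -8.3 72. ] | world [  0.    8.6 -79.5] t 12.55 F [ 0.5 -0.3  0.5]
```

View pics/w8.png

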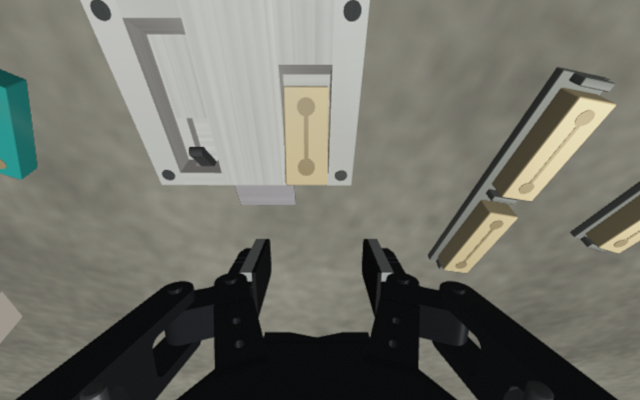

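Wrist view: the short bar (284-329, 87-185) is still tipped up and square to the tool. The long bar lies in its place at the right, at (555,140).

Run:
```python
from h import *
f=np.load("w8.npz"); K,d=f["K"],f["d"]; H=np.array(get_calibration("wrist")["hand_eye"])
P=cloud(d,K,H)*1000
for v in(95,120,150,178): print(v,np.median(P[v-2:v+3,292:322,2]).round(1),np.median(P[v-2:v+3,292:322],axis=(0,1)).round(1))
z=np.median(P[165:182,292:322,2])
print(onplane([(306.5,185),(306.5,87),(284,150),(329,150)],z/1000,K,H).round(4))
```

```text
95 228.0 [ 85.3  -5.8 228. ]
120 227.7 [ 69.6  -6.2 227.7]
150 227.1 [ 49.8  -6.4 227.1]
178 226.9 [ 30.3  -6.6 226.9]
[[ 0.0253 -0.0066  0.2268]
 [ 0.0901 -0.006   0.2268]
 [ 0.0499 -0.0218  0.2268]
 [ 0.0499  0.009   0.2268]]
```

>>> {"method": "jog_arm", "body": {
  "increments": [
    [[20, -6.5, 0, 0, 0, 0, 50], [15, 0, 15, 0, 0, 0, 50], [0, 0, 20, 0, 0, 0, 50], [0, 0, 18, 0, 0, 0, 50], [0, 0, 10, 0, 0, 0, 50], [0, 0, 4, 0, 0, 0, 50], [0, 0, 3, 0, 0, 0, 50], [0, 0, 0, 0, 0, 0, 50]]
  ]
}}

```text
time: 13.4
tcp_pos: [0.614, 0.1152, 0.1998]
eef_rot: [3.002, 0.388, -0.631]
ft_force: [-0.0, -0.5, 0.0]
width: 0.0502
grip_force: 0.0
```

Run:
```python
from h import *
plan([551.3,100.2,54],.258,.41,156)
```

```text
turn [-0.0034  0.0042 -0.    ] then shift [-1.  -1.5  3.4] | world [-2.6  0.9 -2.7] t 13.4 F [-0.  -0.5  0. ]
```

>>> {"method": "jog_arm", "body": {
  "increments": [
    [[0, 0, 1.5, 0, 0, 0, 50], [0, 0, 0, 0, 0, 0, 0], [0, 0, 0, 0, 0, 0, 0], [0, 0, 0, 0, 0, 0, 0], [0, 0, 0, 0, 0, 0, 0], [0, 0, 0, 0, 0, 0, 0]]
  ]
}}

```text
time: 14.0
tcp_pos: [0.6135, 0.1152, 0.1983]
eef_rot: [3.002, 0.389, -0.631]
ft_force: [0.9, -0.9, 4.6]
width: 0.0284
grip_force: 60.8
```

>>> {"method": "jog_arm", "body": {
  "increments": [
    [[-4, 0, -9, 0, 0, 0, 0], [-10, 0, -23, 0, 0, 0, 0], [-16, 0, -36, 0, 0, 0, 0], [-16, 0, -36, 0, 0, 0, 0], [0, 0, -10, 0, 0.137, 0, 0], [0, 0, 0, 0, 0.137, 0, 0], [0, 0, 0, 0, 0.137, 0, 0], [0, 0, 0, 0, 0, 0.12, 0], [0, 0, 0, 0, 0, 0.12, 0], [0, 0, 0, 0, 0, 0.112, 0]]
  ]
}}

```text
time: 15.0
tcp_pos: [0.6165, 0.1157, 0.3212]
eef_rot: [-3.136, 0.157, 0.008]
ft_force: [-0.2, 0.3, -1.1]
width: 0.0285
grip_force: 60.3
```

```bash
python3 held.py w9.png
```

```text
[ 283  151   67  134 8250] [316.19842424 216.03333333]
top plane tool z= [ 2.1000e-02 -0.0000e+00  1.5702e+02] 6610
((23.299842834472656, 0.5696077346801758), (29.57135581970215, 66.955078125), 89.8061294555664) x range [-10.12580831  56.73402715]
[0.61658882 0.11595041 0.32109996] [-3.1351053   0.16613776  0.00854969] 15.05
```

View pics/w9.png

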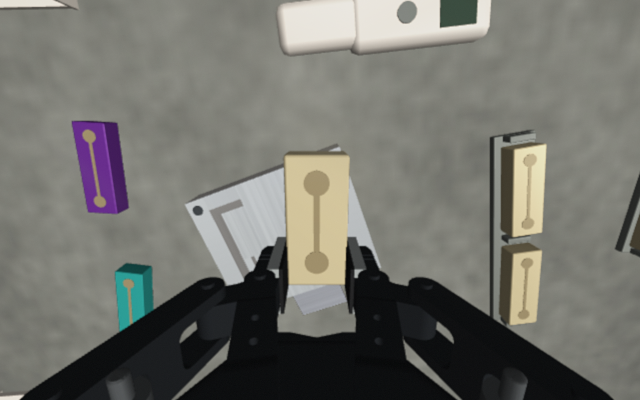

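Wrist view: the short bar is held level (283-350, 151-285), 23 mm ahead of the tool axis. Both long bars lie in line in their row on the right, and the reader at (385,25) is untouched.

Run:
```python
from h import *
plan([609.6,-240.9,205],-.094,0,0)
```

```text
turn [-0.0018  0.0055 -0.0119] then shift [ 26.5 355.9 116.1] | world [  -7.  -356.9 -116.1] t 15.05 F [ 0.  -0.2 -1.2]
```

>>> {"method": "jog_arm", "body": {
  "increments": [
    [[4, 40, 0, 0, 0.015, -0.012, 0], [4, 45, 0, 0, 0, 0, 0], [4, 45, 0, 0, 0, 0, 0], [4, 45, 0, 0, 0, 0, 0], [4, 45, 5, 0, 0, 0, 0], [4, 45, 5, 0, 0, 0, 0], [3, 45, 5, 0, 0, 0, 0], [0, 45, 15, 0, 0, 0, 0], [0, 0, 0, 0, 0, 0, 0], [0, 0, 0, 0, 0, 0, 0]]
  ]
}}

```text
time: 16.05
tcp_pos: [0.6135, -0.2417, 0.2897]
eef_rot: [-3.137, 0.133, -0.013]
ft_force: [-0.1, 1.2, -0.7]
width: 0.0288
grip_force: 60.3
```

Run:
```python
from h import *
plan([609.6,-240.9,190],-.094,0,0)
```

```text
turn [-0.0021 -0.0082  0.0095] then shift [-4.  -0.4 99.7] | world [ -3.9   0.8 -99.7] t 16.05 F [-0.1  1.2 -0.7]
```

>>> {"method": "jog_arm", "body": {
  "increments": [
    [[-4, -0.5, 25, 0, 0, 0.009, 0], [0, 0, 30, 0, 0, 0, 0], [0, 0, 22, 0, 0, 0, 0], [0, 0, 12, 0, 0, 0, 0], [0, 0, 5, 0, 0, 0, 0], [0, 0, 0, 0, 0, 0, 0], [0, 0, 0, 0, 0, 0, 0]]
  ]
}}

```text
time: 16.75
tcp_pos: [0.6119, -0.2391, 0.1976]
eef_rot: [-3.137, 0.144, -0.019]
ft_force: [-0.1, -0.0, 0.3]
width: 0.0285
grip_force: 60.3
```

Run:
```python
from h import *
plan([609.6,-240.9,184.5],-.094,0,0)
```

```text
turn [-0.0014 -0.0119  0.0025] then shift [-2.2  2.  13.1] | world [ -2.3  -1.8 -13.1] t 16.75 F [-0.1 -0.   0.3]
```

>>> {"method": "jog_arm", "body": {
  "increments": [
    [[-2, 2, 4, 0, 0, 0, 0], [0, 0, 3, 0, 0, 0, 0], [0, 0, 2, 0, 0, 0, 0], [0, 0, 1, 0, 0, 0, 0], [0, 0, 0, 0, 0, 0, 0]]
  ]
}}

```text
time: 17.25
tcp_pos: [0.6093, -0.2411, 0.1862]
eef_rot: [-3.137, 0.145, -0.016]
ft_force: [0.1, 0.3, 0.1]
width: 0.0282
grip_force: 60.3
```

>>> {"method": "jog_arm", "body": {
  "increments": [
    [[0, 0, 1, 0, 0, 0, 0], [0, 0, 0, 0, 0, 0, 0]]
  ]
}}

```text
time: 17.45
tcp_pos: [0.6093, -0.2411, 0.1852]
eef_rot: [-3.137, 0.145, -0.016]
ft_force: [0.1, 1.1, -0.2]
width: 0.0287
grip_force: 60.3
```

>>> {"method": "jog_arm", "body": {
  "increments": [
    [[0, 0, 0.8, 0, 0, 0, 0], [0, 0, 0, 0, 0, 0, 0]]
  ]
}}

```text
time: 17.65
tcp_pos: [0.6094, -0.2411, 0.1846]
eef_rot: [-3.137, 0.144, -0.016]
ft_force: [0.2, 0.7, 0.0]
width: 0.0289
grip_force: 60.4
```

>>> {"method": "jog_arm", "body": {
  "increments": [
    [[0, 0, 0.8, 0, 0, 0, 0], [0, 0, 0, 0, 0, 0, 0]]
  ]
}}

```text
time: 17.85
tcp_pos: [0.6093, -0.2411, 0.1843]
eef_rot: [-3.137, 0.145, -0.017]
ft_force: [-1.8, 1.0, 4.5]
width: 0.0289
grip_force: 61.0
```

>>> {"method": "jog_arm", "body": {
  "increments": [
    [[0, 0, 0.5, 0, 0, 0, 0], [0, 0, 0, 0, 0, 0, 0]]
  ]
}}

```text
time: 18.05
tcp_pos: [0.6093, -0.2411, 0.1841]
eef_rot: [-3.137, 0.145, -0.017]
ft_force: [-3.8, 1.5, 7.1]
width: 0.0282
grip_force: 61.4
```

>>> {"method": "jog_arm", "body": {
  "increments": [
    [[0, 0, 0, 0, 0, 0, 45], [0, 0, 0, 0, 0, 0, 45], [0, 0, 0, 0, 0, 0, 45], [0, 0, -10, 0, 0, 0, 50], [0, 0, -30, 0, 0, 0, 50], [0, 0, -40, 0, 0, 0, 50], [0, 0, -40, 0, 0, 0, 50], [0, 0, 0, 0, 0, 0, 50], [0, 0, 0, 0, 0, 0, 50]]
  ]
}}

```text
time: 18.95
tcp_pos: [0.6083, -0.2413, 0.3051]
eef_rot: [-3.138, 0.145, -0.021]
ft_force: [-0.2, -0.1, -1.5]
width: 0.0501
grip_force: 0.0
```

```bash
python3 chk.py S w10.png; python3 chk.py L w11.png
python3 - <<'E'
from h import *
f=np.load("top0.npz"); im,d,K,W,c=look("top")
m=[cv2.cvtColor(x,cv2.COLOR_RGB2GRAY)[140:165,285:372].astype(int) for x in(f["im"],im)]
print("reader diff",np.abs(m[0]-m[1]).mean())
E
```

```text
[ 633.5 -243.9] [29.4 64.5] 1.48 z 27.1 slope [ 0.147 -0.016] err in place [ 1.  -0.2]
[596.8 -89.1] [88.9 30.5] 0.08 z 27.1 slope [ 0.117 -1.065] err in place [-50.1 150.5]
[ 549.8 -234.8] [29.3 65.1] 1.491 z 27.1 slope [ 0.257 -0.055] err in place [-83.2   1. ]
[ 633.1 -243.9] [29.4 64.9] 1.478 z 27.1 slope [ 0.186 -0.021] err in place [  26.3 -158.2]
[596.8 -89. ] [88.8 30.7] 0.087 z 27.1 slope [ 0.125 -1.135] err in place [ 1.6 -1.1]
[ 550.3 -234.7] [28.9 64.8] 1.492 z 27.1 slope [ 0.093 -0.017] err in place [ -55.7 -143. ]
reader diff 6.376551724137931
```

```bash
python3 -c "
from h import *
print(close_job())"
```

```text
the job is handed in; nothing more can be done
None
```

The rocker went to its stop at a measured 27 N or less and both bars tipped up. Each bar now lies in the free place of its own row, measured within about 2 mm of centre with its top level with the stored bars, and the job is handed in at about 19 s; I never went near the reader, though a rough before/after picture check of it was inconclusive.

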